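Case a machined plate in the shipping carton

TASK

Take the bare aluminium plate out of the slanted rack, stand it upright and slide it down into the empty red case that waits between the two packed ones in the carton, until it sits fully home; then let go and withdraw. The case does not stand exactly mid-gap, so find its mouth by feel or by eye, and lower the plate in rather than dropping it. Leave the black plates in the rack and the two packed cases beside the empty one where they are.

Things in the scene. Friction and masses are not known exactly. Their poses are not given: they have to be found in the camera images.
- plate: bare aluminium plate with a dark bore, 18 mm thick (its x), 64 mm wide (its y), 100 mm long (its z); origin at the centre of its lower end face. It leans in one of the three rack bays, its top 0.42 rad towards the robot side of the rack. It looks and fits the same either way round.
- plate_mid (a point): centre of the aluminium plate's volume (50 mm above its origin along its z), axes as plate
- rack: fixed blue rack on a steel base (110 x 260 mm); origin under its centre, y along its three bays 80 mm apart. A leaning plate's lower end is 30 mm above the bench; behind it (-x) a 6 mm rest supports its lower 50 mm, in front is a 10 mm lip, between bays fins 4 mm thick and 30 mm high. The plates' upper 50 mm are free all round.
- carton: fixed open cardboard carton, 240 (x) x 210 (y) x 85 mm high, walls 4 mm, flaps folded out and down; origin under its centre on the bench. Half of it (y from -93 to -19 mm) is filled with packed cases up to 104 mm high. The other half is a lane along x, centred at y = +45 mm.
- slot (a point): middle of the gap in the carton's lane, at the height of the empty case's inner floor (8 mm above the bench); axes as the carton: x along the lane, z up. A seated plate has its thickness along x, its lower end at this height, and stands 35 mm out of the case.
- rim (a point): 65 mm above slot, at the empty case's rim. The case is a fixed red open-topped pocket, inside 20.4 mm (x) x 67 mm (y) x 65 mm deep, walls 3.3 mm, square to the carton. Its centre is in line with this point in y, but anywhere up to 8 mm either way of it along x: this offset is not measured; find it by touch or camera.
- packed_a: loose packed red case (27 x 74 x 69 mm) with an aluminium plate (18 mm thick) standing out of it to 104 mm; stands in the lane on the +x side of the gap, about 64 mm from the slot; origin at the centre of its underside
- packed_b: the same, on the -x side of the gap
- black_a: loose black plate, same size and axes as the aluminium one, leaning in another rack bay; not to be moved
- black_b: loose black plate, as black_a, in the remaining bay
Not all that is in view belongs to the job. Leave any turquoise look-alike of the plate alone.

How it is judged:
At the end, for the whole second after the job is handed in: Plate at rest and home in the case: centre 46-55 mm above the slot point, within 12 mm of it along the lane and 9 mm across, upright within 0.08 rad, turned within 0.12 rad; packed cases and black plates within 20 mm of their start, packed ones within 0.2 rad of upright (z of plate_mid in the frame of slot between 0.046 and 0.055 m and x of plate_mid in the frame of slot between -0.012 and 0.012 m and y of plate_mid in the frame of slot between -0.009 and 0.009 m and angle between the z axis of plate and the z axis of slot, either way round below 0.08 rad and angle between the x axis of plate and the x axis of slot, either way round below 0.12 rad and linear speed of plate below 0.02 m/s and distance of each of packed_a, packed_b, black_a, black_b from where it was at the start of the episode below 0.02 m and angle between each of packed_a, packed_b's own z axis and vertical below 0.2 rad); the robot touches nothing.
It fails at once if one of the packed cases beside the gap or a black plate is shifted by more than 20 mm, or a packed case is tipped by more than 0.2 rad (not (distance of each of packed_a, packed_b, black_a, black_b from where it was at the start of the episode below 0.02 m and angle between each of packed_a, packed_b's own z axis and vertical below 0.2 rad)).
It fails at once if the plate is dropped into the case (faster than 0.45 m/s while inside the mouth or up to 30 mm above it) (linear speed of plate above 0.45 m/s and horizontal distance between plate_mid and slot below 0.03 m and z of plate_mid in the frame of slot below 0.145 m).
It also fails if it takes over 64 s, if anything falls off the work surface, if the arm or the gripper's body presses on something with over 40 N, if the wrist force passes 120 N, or if a joint passes its speed limit or range.

ROBOT

A 6-joint arm with a two-finger parallel gripper is mounted at the origin on the work surface. World frame = base frame: x ahead of the robot, y to its left, z up, the work surface at z = 0. Lengths are in m, angles in rad, forces in N, time in s.
With the tool pointing down it reaches from about 0.25 to 0.725 m from the base axis. Payload 4 kg.
Tool frame: the origin (TCP) lies at the very end of the fingers, on their centre line; the grasp point (between the pads) lies 19 mm behind it; z points along the fingers, y is the line along which they close (so a half turn about z gives the same grasp; the last joint's range is limited). The gripper opens to 85 mm and grips with 20 to 120 N. Pads are 22 mm wide; open, the fingers measure 114 mm over their backs; the gripper's body (76 mm by 85 mm) begins 54 mm behind the grasp point. The pads swing forward as they close: fully open they stand 13 mm farther back than shut.
Start: joints at [-1.259, 0.241, 0.005, 1.335, 0, 1.571], TCP at [0.153, -0.476, 0.206] pointing down, gripper open.
Joint ranges: [-2.72, 2.72], [-1.05, 1.87], [-1.09, 1.28], [-1.99, 2.15], [-1.42, 1.44], [-3.14, 3.14]. Speed limits (rad/s): [2.79, 2.79, 3.14, 3.14, 3.14, 3.14].

INTERFACE

Orientations are given as a unit quaternion [w, x, y, z].
In Python, from cell import env gives the robot as it stands.
- The arm moves only by the tool servo_tool, never from a script. Its argument "commands" is a list of rows, each a list of 3 entries, a list of its own where there are three numbers: the shift along the tool's x, y, z in m, then the turn about the tool's z in rad, then the gripper's target within -1 to 1 (fully open at 1, half-way at 0, shut at -1). A call has 1 to 20 rows; each row shifts and turns the commanded pose from where the row before left it, along the tool's axes as they then stand; what a row does not reach is not made up. A row lasts 1/12 s, in which the tool goes at most 41.7 mm and 7.16 degrees, less where a joint would pass 70% of its speed; a pose out of reach is approached as far as the arm can. A call is refused whole if a number of a shift passes 0.0417 or a number of a turn 0.125, either way. A call with a gripper value outside its range is refused whole. The fingers move at their own pace and stop on an object; "newtons" is the grip in N (left out, the last holds). Time passes only in rows, so rows that do not move let the fingers close. It gives the time, the measured TCP pose, the force, the opening and the grip force at its end, in the units of the state.
- env.observe(): the state, without advancing time (a new reading comes with each control period).
- env.camera(name): name is "scene" or "top" or "wrist"; returns the picture (420x560x3 uint8, red, green, blue); there is no depth.
- env.camera_params(name): a dict with "vfov" (degrees; the focal length in pixels is half the picture's height over the tangent of half this angle, whatever the lens; pixels are square), "cx", "cy" (the principal point, pixels), "distortion" ([k1, k2, p1, p2, k3] as OpenCV has them; the pictures are not rectified), "rvec" (rotation vector, rad) and "tvec" (3), from world to camera coordinates, as OpenCV has them; the wrist camera has in their place "mount" (4x4, takes a point from camera to tool coordinates, whose origin is the TCP and whose axes are the flange's). Camera axes: x right, y down, z forward; pixel columns grow to the right and rows downward; lengths in m; the calibration is good to about 2 mm. A picture is of the moment at which its call begins: read the wrist's pose just before it. camera_params takes no time and is no camera call.
- env.sign_off(): hands the job in; it is judged then, once.
The state is a dict: "t": time; "joint_pos": joint angles; "qd": joint speeds; "effort": joint torques, N m; "tcp_pos": TCP position; "tool_rot": TCP orientation; "wrist_force": force on the tool from outside, world axes, zero at the start; "wrist_torque": the same for the moment, N m; "width": opening from 0.0 (shut) to 1.0 (fully open); "grasp_force": force on a finger pad.
Only numpy, scipy, OpenCV 4.12 (cv2) and the standard library are available. Lean on these libraries where they do the work, as an engineer would, in place of code of your own. Each camera call takes 0.05 s, during which the arm holds its last target. There are 200 camera calls.

## Working session

There is one attempt and no reset: what is moved stays moved. The work goes in short steps, Python scripts to look and compute and a tool call to move; the robot and the scene stay as the last step left them, time stands still between calls to the robot, and variables do not carry over. Pictures are saved under pics/ and viewed, at most 10 in all, crops included, and the job is handed in when it is done.

Besides the shell and the picture viewer there is one more tool, called after "Emit:" as name(argument=value, ...) on one line, values as JSON. servo_tool: Moves the arm, as the interface text tells. Its arguments: {"type":"object","properties":{"commands":{"type":"array"},"newtons":{"type":"number"}},"required":["commands"]}

```bash
ls; mkdir -p pics
python3 - <<'E'
from cell import env
import cv2,numpy as np
print(env.observe())
for n in ["scene","top","wrist"]:
    print(n,env.camera_params(n))
a=env.camera("scene");b=env.camera("top")
cv2.imwrite("pics/s0.png",a[:,:,::-1]);cv2.imwrite("pics/t0.png",b[:,:,::-1])
E
```

```text
pics
{'t': 0.0, 'joint_pos': array([-1.25902245e+00,  2.41425107e-01,  3.71310650e-03,  1.33520795e+00,
       -1.51497110e-05,  1.57079407e+00]), 'qd': array([ 0.0002527 ,  0.00088344,  0.00034456, -0.000181  ,  0.00091282,
        0.00025877]), 'effort': array([-8.32222304e-05, -3.72321939e+01,  2.52405524e+01,  1.68690132e-02,
        3.21888888e-05,  8.65070831e-06]), 'tcp_pos': array([ 0.15315609, -0.47523634,  0.20550272]), 'tool_rot': array([-1.04776220e-03,  9.87873483e-01,  1.55257378e-01, -1.72335078e-04]), 'wrist_force': array([0.39018555, 0.31572069, 0.75538762]), 'wrist_torque': array([0.01864311, 0.0101115 , 0.02266823]), 'grasp_force': 0.0, 'width': 0.9949062930197579}
scene {'vfov': 46.853250395554774, 'cx': 280.5580088401636, 'cy': 210.32215313744993, 'distortion': array([-0.0219792,  0.       ,  0.       ,  0.       ,  0.       ]), 'rvec': array([ 2.09975661,  0.96616852, -0.44319034]), 'tvec': array([-0.43642534, -0.21989438,  1.53696552])}
top {'vfov': 54.98372890142295, 'cx': 278.7171946395669, 'cy': 209.837562727585, 'distortion': array([-0.05247232,  0.        ,  0.        ,  0.        ,  0.        ]), 'rvec': array([ 2.20444481, -2.16977303,  0.07697105]), 'tvec': array([0.01403948, 0.61327747, 0.86940922])}
wrist {'vfov': 64.42156559033388, 'cx': 284.07995954892647, 'cy': 211.92247037820817, 'distortion': array([-0.05621799,  0.        ,  0.        ,  0.        ,  0.        ]), 'mount': array([[-3.72995829e-04, -9.52179676e-01, -3.05538419e-01,
         7.80637919e-02],
       [ 9.99999925e-01, -3.24084277e-04, -2.10806023e-04,
        -6.46843022e-04],
       [ 1.01705013e-04, -3.05538475e-01,  9.52179726e-01,
        -1.66829694e-01],
       [ 0.00000000e+00,  0.00000000e+00,  0.00000000e+00,
         1.00000000e+00]])}
```

View pics/s0.png

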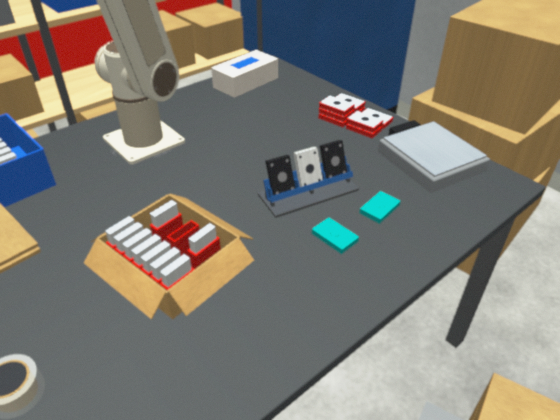

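View pics/t0.png

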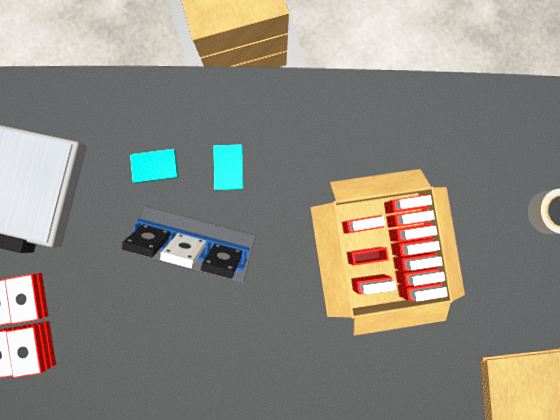

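Candidates for the plate: the white/silver one in the rack's middle bay, top (184,249) and scene (307,167). The look-alikes are the black plates at top (146,240) and (222,259), the turquoise plates at (153,166) and (228,167), and the packed cases' plates at (364,224) and (377,286). I choose the middle-bay one. The empty red case is at top (367,256).

```bash
cat > h.py <<'E'
from cell import env
import cv2,numpy as np
from scipy.spatial.transform import Rotation as R
def K(p):
    f=210/np.tan(np.radians(p['vfov']/2)); return np.array([[f,0,p['cx']],[0,f,p['cy']],[0,0,1]])
def pose(n):
    p=env.camera_params(n)
    if 'mount' in p:
        o=env.observe();q=o['tool_rot'];T=np.eye(4);T[:3,:3]=R.from_quat([q[1],q[2],q[3],q[0]]).as_matrix();T[:3,3]=o['tcp_pos']
        M=T@p['mount'];return p,M[:3,:3],M[:3,3]
    r=cv2.Rodrigues(p['rvec'])[0];return p,r.T,-r.T@p['tvec']
def toplane(n,uv,z,ps=None):
    p,r,c=ps or pose(n)
    x=cv2.undistortPoints(np.array(uv,float).reshape(-1,1,2),K(p),p['distortion']).reshape(-1,2)
    d=np.c_[x,np.ones(len(x))]@r.T
    return c+d*((z-c[2])/d[:,2])[:,None]
def proj(n,P,ps=None):
    p,r,c=ps or pose(n)
    return cv2.projectPoints(np.array(P,float).reshape(-1,3),cv2.Rodrigues(r.T)[0],-r.T@c,K(p),p['distortion'])[0].reshape(-1,2)
E
python3 - <<'E'
from h import *
np.set_printoptions(precision=4,suppress=True)
a=cv2.imread('pics/t0.png');p=pose('top');print('cam',p[2])
b=a[:,:,0].astype(int);g=a[:,:,1].astype(int);r=a[:,:,2].astype(int)
red=((r>90)&(g<60)&(b<60)).astype(np.uint8)
m=np.zeros_like(red);m[243:269,344:392]=red[243:269,344:392]
c=max(cv2.findContours(m,0,2)[0],key=cv2.contourArea);q=cv2.boxPoints(cv2.minAreaRect(c))
print('case',q,toplane('top',q,.073),toplane('top',[q.mean(0)],.073))
w=((r>150)&(abs(r-b)<35)).astype(np.uint8);m=w*0;m[215:285,150:215]=w[215:285,150:215]
c=max(cv2.findContours(m,0,2)[0],key=cv2.contourArea);q=cv2.boxPoints(cv2.minAreaRect(c))
print('plate',q,toplane('top',q,.12))
print('rackbase',toplane('top',[[145,206],[255,234],[243,283],[122,248]],.0))
print('carton',toplane('top',[[330,200],[432,186],[449,303],[350,317]],.085))
cv2.imwrite('pics/t1.png',np.hstack([cv2.resize(a[200:290,115:260],None,fx=2.6,fy=2.6,interpolation=2),cv2.resize(a[160:250+90,300:475],None,fx=2.3,fy=2.3,interpolation=2)[:234]]) )
cv2.imwrite('pics/t1.png',np.hstack([cv2.resize(a[200:300,115:260],(580,400))[:, :400],cv2.resize(a[180:325,320:465],(400,400))]))
E
```

```text
cam [0.5518 0.0247 0.9095]
case [[346.8117 252.0782]
 [385.3936 246.2909]
 [387.286  258.9071]
 [348.7041 264.6944]] [[ 0.5241 -0.1184  0.073 ]
 [ 0.5371 -0.1987  0.073 ]
 [ 0.5111 -0.2026  0.073 ]
 [ 0.4982 -0.1224  0.073 ]] [[ 0.5176 -0.1604  0.073 ]]
plate [[157.9585 259.6556]
 [165.9253 229.7801]
 [205.1992 240.2531]
 [197.2324 270.1287]] [[0.5048 0.2582 0.12  ]
 [0.5634 0.2445 0.12  ]
 [0.5443 0.1666 0.12  ]
 [0.486  0.1806 0.12  ]]
rackbase [[0.6183 0.3277 0.    ]
 [0.5591 0.0762 0.    ]
 [0.4492 0.101  0.    ]
 [0.5223 0.3768 0.    ]]
carton [[ 0.6305 -0.0812  0.085 ]
 [ 0.6632 -0.2933  0.085 ]
 [ 0.4234 -0.327   0.085 ]
 [ 0.3936 -0.1238  0.085 ]]
```

View pics/t1.png

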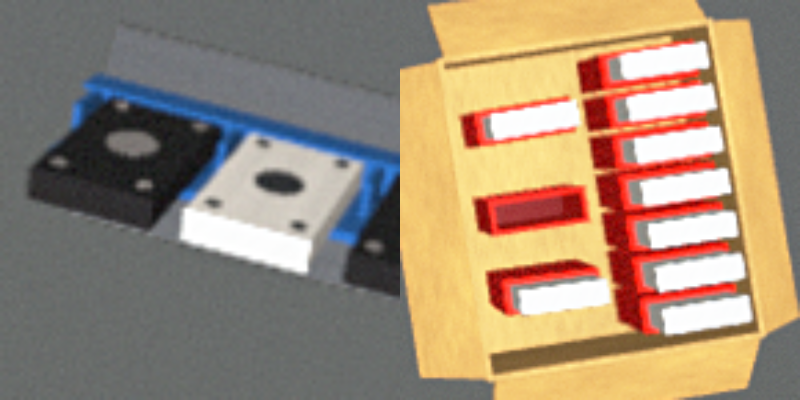

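Run:
```python
from h import *
np.set_printoptions(precision=4,suppress=True)
P=np.vstack([toplane('top',[[161.2,251.8],[193.8,258]],.125),toplane('top',[[191.8,267.5],[160.5,260]],.1176)])
C=np.array([.535,.215,0]);t=-.231;ax=np.array([np.cos(t),np.sin(t),0]);ay=np.array([-np.sin(t),np.cos(t),0])
for x in P: print(x,(x-C)@ax,(x-C)@ay)
```

```text
[0.5205 0.2509 0.125 ] -0.022380022050542084 0.031629766179494465
[0.5097 0.1869 0.125 ] -0.018232591219441138 -0.03313897858755237
[0.4907 0.1919 0.1176] -0.03780855456154021 -0.0326592517894651
[0.5041 0.2539 0.1176] -0.03895944143171741 0.03081237525775172
```

Emit:
servo_tool(commands=[[[0.0277, -0.0276, -0.003], 0, 1], [[0.0277, -0.0276, -0.003], 0, 1], [[0.0277, -0.0276, -0.003], 0, 1], [[0.0277, -0.0276, -0.003], 0, 1], [[0.0277, -0.0276, -0.003], 0, 1], [[0.0277, -0.0276, -0.003], 0, 1], [[0.0277, -0.0276, -0.003], 0, 1], [[0.0277, -0.0276, -0.003], 0, 1], [[0.0277, -0.0276, -0.003], 0, 1], [[0.0277, -0.0276, -0.003], 0, 1], [[0.0277, -0.0276, -0.003], 0, 1], [[0.0277, -0.0276, -0.003], 0, 1], [[0.0277, -0.0276, -0.003], 0, 1], [[0.0277, -0.0276, -0.003], 0, 1], [[0.0277, -0.0276, -0.003], 0, 1], [[0.0277, -0.0276, -0.003], 0, 1], [[0.0277, -0.0276, -0.003], 0, 1], [[0.0277, -0.0276, -0.003], 0, 1], [[0.0277, -0.0276, -0.003], 0, 1], [[0.0277, -0.0276, -0.003], 0, 1]])

```text
t: 1.77
tcp_pos: [0.519, 0.1986, 0.2662]
tool_rot: [-0.01, 0.984, 0.176, -0.003]
wrist_force: [1.3, -0.0, 1.8]
width: 1.002
grasp_force: 0.0
```

Emit:
servo_tool(commands=[[[0, 0, 0], -0.103, 1], [[0, 0, 0], -0.103, 1], [[0, 0, 0], -0.103, 1], [[0, 0, 0], -0.103, 1], [[0, 0, 0], -0.103, 1], [[0, 0, 0], -0.103, 1], [[0, 0, 0], -0.103, 1], [[0, 0, 0], -0.103, 1], [[0, 0, 0], -0.103, 1], [[0, 0, 0], -0.101, 1], [[0, 0, 0], 0, 1], [[0, 0, 0], 0, 1]])

```text
t: 2.77
tcp_pos: [0.5187, 0.1962, 0.2662]
tool_rot: [-0.01, 0.772, 0.635, 0.003]
wrist_force: [-0.2, -0.4, -0.3]
width: 0.999
grasp_force: 0.0
```

Run:
```python
from h import *
np.set_printoptions(precision=4,suppress=True)
o=env.observe();print(o['t'],o['tcp_pos'],o['tool_rot'],o['joint_pos'],o['wrist_force'])
a=env.camera('wrist');cv2.imwrite('pics/w1.png',a[:,:,::-1])
```

```text
2.7667 [0.5187 0.1962 0.2662] [-0.0098  0.7725  0.6349  0.0028] [0.3496 0.3384 0.2922 1.5258 0.0204 2.1152] [-0.2076 -0.4198 -0.3006]
```

View pics/w1.png

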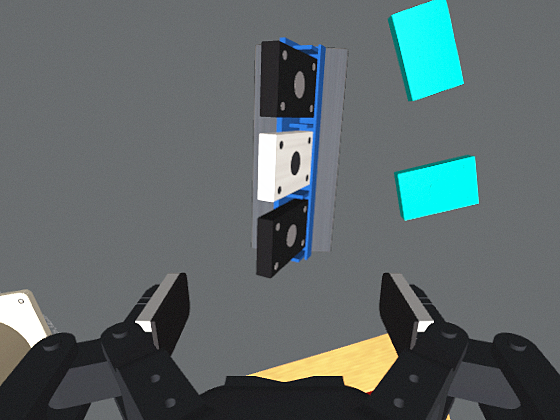

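Run:
```python
from h import *
np.set_printoptions(precision=4,suppress=True)
C=np.array([.535,.215,0]);t=-.231;ax=np.array([np.cos(t),np.sin(t),0]);ay=np.array([-np.sin(t),np.cos(t),0])
ps=pose('wrist')
for z in(.117,.125):print(proj('wrist',[C+x*ax+y*ay+[0,0,z] for x in(-.0215,-.038) for y in(.031,-.033)],ps))
print('tcp',proj('wrist',[env.observe()['tcp_pos']],ps))
a=cv2.imread('pics/w1.png');m=((a.min(2)>240)).astype(np.uint8);m[:100]=0;m[220:]=0
c=max(cv2.findContours(m,0,2)[0],key=cv2.contourArea);q=cv2.boxPoints(cv2.minAreaRect(c));print(q)
for z in (.1212,):
  for x in toplane('wrist',q,z,ps): print(x,(x-C)@ax,(x-C)@ay)
p=ps[1];print(p)
o=env.observe();q=o['tool_rot'];print(R.from_quat([q[1],q[2],q[3],q[0]]).as_matrix())
```

```text
[[277.8044 136.7285]
 [275.8053 202.7862]
 [260.1618 136.0871]
 [259.1084 202.1556]]
[[277.5409 137.3615]
 [275.5092 204.967 ]
 [259.4517 136.7042]
 [258.4145 204.3206]]
tcp [[284.9472 255.6053]]
[[256.5159 200.5541]
 [258.9032 133.7108]
 [276.0599 134.3236]
 [273.6726 201.1669]]
[0.4889 0.1947 0.1212] -0.04021331798023034 -0.03033550373347162
[0.5048 0.2564 0.1212] -0.03886121043773572 0.03341198530422728
[0.5202 0.2528 0.1212] -0.02305544013216508 0.033419178794647696
[0.5052 0.1909 0.1212] -0.023504158317404645 -0.030300966337620302
[[ 0.981  -0.1821 -0.0672]
 [-0.1937 -0.9398 -0.2814]
 [-0.0119  0.289  -0.9572]]
[[ 0.1935  0.9811 -0.0079]
 [ 0.9809 -0.1934  0.0188]
 [ 0.0169 -0.0114 -0.9998]]
```

Wrist view: the aluminium plate is in the middle bay, its end face near (258–276, 134–201). This agrees with the top-camera estimate to about 2 mm, so I'm approaching.

Emit:
servo_tool(commands=[[[0, 0, 0], 0.046, 1], [[0.0038, -0.0022, 0.0175], 0, 1], [[0.0038, -0.0022, 0.0175], 0, 1], [[0.0038, -0.0022, 0.0175], 0, 1], [[0.0038, -0.0022, 0.0175], 0, 1], [[0.0038, -0.0022, 0.0175], 0, 1], [[0.0038, -0.0022, 0.0175], 0, 1], [[0, 0, 0], 0, 1], [[0, 0, 0], 0, 1], [[0, 0, 0], 0, 1]], newtons=60)

```text
t: 3.65
tcp_pos: [0.5113, 0.2236, 0.1632]
tool_rot: [-0.01, 0.786, 0.618, 0.004]
wrist_force: [0.9, -0.2, 0.0]
width: 0.997
grasp_force: 0.0
```

```bash
cat >> h.py <<'E'
C=np.array([.535,.215,0]);t=-.24;ax=np.array([np.cos(t),np.sin(t),0]);ay=np.array([-np.sin(t),np.cos(t),0])
np.set_printoptions(precision=4,suppress=True)
def st():
    o=env.observe();q=o['tool_rot'];M=R.from_quat([q[1],q[2],q[3],q[0]]).as_matrix()
    print('t',round(o['t'],2),'tcp',o['tcp_pos'],'yang',np.arctan2(M[1,1],M[0,1]),'zax',M[:,2],'F',o['wrist_force'],'T',o['wrist_torque'],'w',round(o['width']*85,1),o['grasp_force']);return o,M
E
python3 - <<'E'
from h import *
o,M=st();d=o['tcp_pos']-C;print(d@ax,d@ay)
E
```

```text
t 3.65 tcp [0.5113 0.2236 0.1632] yang -0.23895105868747293 zax [-0.0061  0.0194 -0.9998] F [ 0.8857 -0.1744  0.0375] T [0.0235 0.004  0.0081] w 84.8 0.0
-0.02503865751472304 0.00272384159339344
```

Emit:
servo_tool(commands=[[[-0.001, 0, 0.0158], 0, 1], [[-0.001, 0, 0.0158], 0, 1], [[-0.001, 0, 0.0158], 0, 1], [[0, 0, 0.0158], 0, 1], [[0, 0, 0], 0, 0.6], [[0, 0, 0], 0, 0.3], [[0, 0, 0], 0, 0.1], [[0, 0, 0], 0, 0.1], [[0, 0, 0], 0, 0.1]])

```text
t: 4.4
tcp_pos: [0.5107, 0.2222, 0.1005]
tool_rot: [-0.009, 0.786, 0.618, 0.004]
wrist_force: [0.3, -0.3, -0.1]
width: 0.551
grasp_force: 0.0
```

Emit:
servo_tool(commands=[[[0, 0.004, 0], 0, 0.1], [[0, 0.004, 0], 0, 0.1], [[0, 0.004, 0], 0, 0.1], [[0, 0.004, 0], 0, 0.05], [[0, 0.004, 0], 0, 0], [[0, 0.004, 0], 0, 0], [[0, 0.004, 0], 0, 0], [[0, 0.002, 0], 0, 0], [[0, 0, 0], 0, 0]])

```text
t: 5.15
tcp_pos: [0.5393, 0.2146, 0.0985]
tool_rot: [-0.01, 0.786, 0.618, 0.003]
wrist_force: [0.4, 0.2, 0.9]
width: 0.499
grasp_force: 0.0
```

Run:
```python
from h import *
o,M=st();d=o['tcp_pos']-C;print(d@ax,d@ay)
a=env.camera('wrist');b=env.camera('scene')[110:220,230:390]
cv2.imwrite('pics/w2.png',np.hstack([a[::,:,::-1],cv2.resize(b[:,:,::-1],(240,165)).repeat(1,0) if 0 else np.vstack([cv2.resize(b[:,:,::-1],(240,165)),np.zeros((255,240,3),np.uint8)])]))
```

```text
t 5.15 tcp [0.5393 0.2146 0.0985] yang -0.23864730481738572 zax [-0.0071  0.019  -0.9998] F [0.3703 0.1815 0.8543] T [ 0.0218  0.0089 -0.0199] w 42.4 0.0
0.004254515654911115 0.0005981524432756215
```

View pics/w2.png

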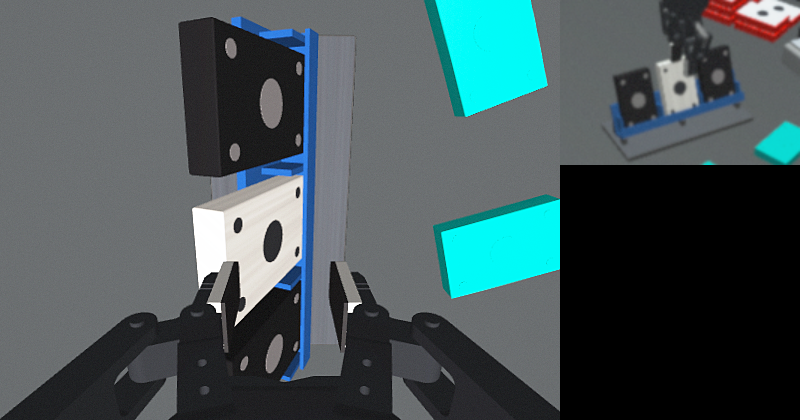

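The wrist view shows the left pad, tip near (232,262), over the plate's end face at (193–228, 205–280). The plate still leans and there is no contact force, so the pad seems to pass above it. I'll check the fingertip height in the scene camera.

Run:
```python
from h import *
o,M=st()
b=env.camera('scene')[:,:,::-1]
P=[o['tcp_pos'],o['tcp_pos']-.02*M[:,2],C-.031*ax+[0,0,.121]]
u=proj('scene',P);print(u)
c=cv2.resize(b[110:210,250:370],None,fx=5,fy=5,interpolation=2)
for (x,y),k in zip(u,[(0,0,255),(0,255,0),(255,0,255)]): cv2.circle(c,(int((x-250)*5+2),int((y-110)*5+2)),4,k,-1)
cv2.imwrite('pics/s2.png',c)
```

```text
t 5.25 tcp [0.5387 0.2147 0.0985] yang -0.23836181702522485 zax [-0.0075  0.019  -0.9998] F [-0.6948 -0.2813  0.5077] T [ 0.0426 -0.0135 -0.0062] w 42.8 0.0
[[310.3595 164.3896]
 [310.632  158.1073]
 [304.0355 150.6957]]
```

View pics/s2.png

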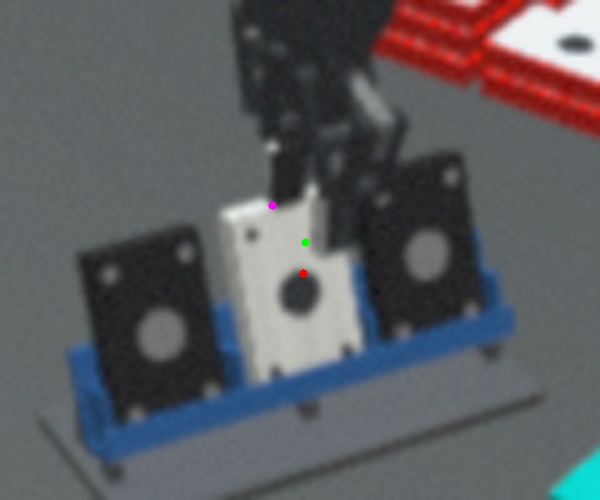

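The scene view puts the fingertips at about (285,205) and (345,250), roughly 20–25 mm behind the TCP (red dot at (303,273)) when half open. They passed over the plate without moving it. I'll go back, lower about 20 mm and sweep again.

Emit:
servo_tool(commands=[[[0, -0.005, -0.005], 0, 0.15], [[0, -0.006, 0], 0, 0.2], [[0, -0.006, 0], 0, 0.2], [[0, -0.006, 0], 0, 0.2], [[0, -0.005, 0], 0, 0.2], [[0, 0, 0], 0, 0.2], [[0, 0, 0.008], 0, 0.2], [[0, 0, 0.008], 0, 0.2], [[0, 0, 0.007], 0, 0.2], [[0, 0, 0], 0, 0.2]])

```text
t: 6.13
tcp_pos: [0.51, 0.221, 0.0784]
tool_rot: [-0.01, 0.786, 0.618, 0.001]
wrist_force: [0.2, -0.5, -0.8]
width: 0.601
grasp_force: 0.0
```

Emit:
servo_tool(commands=[[[0, 0.003, 0], 0, 0.1], [[0, 0.004, 0], 0, 0.1], [[0, 0.004, 0], 0, 0.05], [[0, 0.004, 0], 0, 0], [[0, 0.003, 0], 0, 0], [[0, 0, 0], 0, 0]])

```text
t: 6.63
tcp_pos: [0.53, 0.2173, 0.081]
tool_rot: [-0.009, 0.786, 0.618, 0.004]
wrist_force: [-1.2, -0.6, -1.4]
width: 0.498
grasp_force: 0.2
```

Run:
```python
from h import *
o,M=st();d=o['tcp_pos']-C;print(d@ax,d@ay)
a=env.camera('wrist')[:,:,::-1];b=env.camera('scene')[:,:,::-1]
c=cv2.resize(b[110:210,250:370],(360,300),interpolation=2)
cv2.imwrite('pics/w3.png',np.hstack([cv2.resize(a[120:400,130:430],(321,300)),c]))
```

```text
t 6.63 tcp [0.53   0.2173 0.081 ] yang -0.23884876980255254 zax [-0.006   0.0193 -0.9998] F [-1.1584 -0.621  -1.4242] T [-0.0053  0.0815  0.0173] w 42.4 0.21815687301568687
-0.0053889303160363 0.0010746708766461285
```

View pics/w3.png

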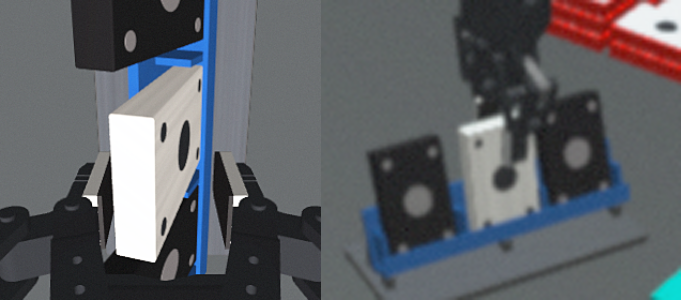

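Now the plate's end, crop (110–155, 110–260), is between the pads and the left pad is just touching it. I'll push it upright and close.

Emit:
servo_tool(commands=[[[0, 0.003, 0], 0, 0], [[0, 0.003, 0], 0, 0], [[0, 0.003, 0], 0, -0.05], [[0, 0.003, 0], 0, -0.15], [[0, 0.001, 0], 0, -0.3], [[0, 0, 0], 0, -0.5], [[0, 0, 0], 0, -0.7], [[0, 0, 0], 0, -1], [[0, 0, 0], 0, -1], [[0, 0, 0], 0, -1], [[0, 0, 0], 0, -1]], newtons=60)

```text
t: 7.65
tcp_pos: [0.5419, 0.2143, 0.0807]
tool_rot: [-0.009, 0.786, 0.618, 0.003]
wrist_force: [1.0, 0.4, -0.7]
width: 0.202
grasp_force: 58.9
```

Run:
```python
from h import *
o,M=st();d=o['tcp_pos']-C;print(d@ax,d@ay)
a=env.camera('wrist')[:,:,::-1];b=env.camera('scene')[:,:,::-1]
c=cv2.resize(b[110:210,250:370],(360,300),interpolation=2)
cv2.imwrite('pics/w4.png',np.hstack([cv2.resize(a[120:400,130:430],(321,300)),c]))
```

```text
t 7.65 tcp [0.5419 0.2143 0.0807] yang -0.23827546275702557 zax [-0.0064  0.0188 -0.9998] F [ 0.9759  0.4115 -0.7021] T [-0.121  -0.5119 -0.0395] w 17.2 58.93547236919403
0.006891101834025452 0.0009518500298793324
```

View pics/w4.png

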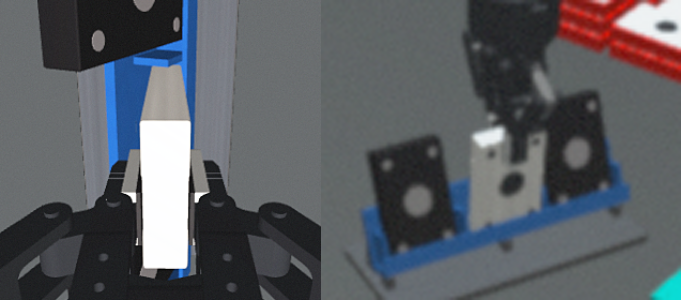

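The plate is upright between the pads, which have closed to 17 mm. Next I lift it, carry it over the carton and turn it to the carton's yaw.

Emit:
servo_tool(commands=[[[0, 0, -0.006], 0, -1], [[0, 0, -0.01], 0, -1], [[0, 0, -0.013], 0, -1], [[0, 0, -0.015], 0, -1], [[0, 0, -0.015], 0, -1], [[0, 0, -0.015], 0, -1], [[0, 0, -0.015], 0, -1], [[0, 0, -0.015], 0, -1], [[0, 0, -0.015], 0, -1], [[0, 0, -0.011], 0, -1]])

```text
t: 8.58
tcp_pos: [0.5422, 0.2121, 0.2128]
tool_rot: [-0.01, 0.786, 0.618, 0.004]
wrist_force: [0.6, 0.6, -1.3]
width: 0.196
grasp_force: 59.0
```

Emit:
servo_tool(commands=[[[-0.012, 0.0025, 0], 0, -1], [[-0.02, 0.0045, 0], -0.0397, -1], [[-0.025, 0.005, 0], -0.0397, -1], [[-0.025, 0.003, 0], -0.0397, -1], [[-0.025, 0.002, 0], -0.0397, -1], [[-0.025, 0.001, 0], -0.0397, -1], [[-0.025, 0, 0], -0.0397, -1], [[-0.025, -0.001, 0], -0.0397, -1], [[-0.025, -0.002, 0], -0.0397, -1], [[-0.025, -0.003, 0], -0.0397, -1], [[-0.025, -0.004, 0], -0.0397, -1], [[-0.025, -0.004, 0], 0, -1], [[-0.025, -0.004, 0], 0, -1], [[-0.025, -0.004, 0], 0, -1], [[-0.025, -0.004, 0], 0, -1], [[-0.025, -0.004, 0], 0, -1], [[-0.025, -0.004, 0], 0, -1], [[-0.02, -0.002, 0], 0, -1], [[0, 0, 0], 0, -1], [[0, 0, 0], 0, -1]])

```text
t: 10.25
tcp_pos: [0.5336, -0.22, 0.2017]
tool_rot: [-0.01, 0.65, 0.76, 0.005]
wrist_force: [0.5, 0.6, -2.6]
width: 0.199
grasp_force: 59.0
```

Run:
```python
from h import *
o,M=st()
print(proj('wrist',[[.5182,-.1642,.073]]))
a=env.camera('wrist')[:,:,::-1];cv2.imwrite('pics/w5.png',a)
```

```text
t 10.25 tcp [ 0.5336 -0.22    0.2017] yang 0.15615997693907757 zax [-0.009   0.0203 -0.9998] F [ 0.4958  0.6147 -2.5836] T [-0.0077 -0.0176  0.0272] w 17.0 58.95838022232056
[[277.8268 134.373 ]]
```

View pics/w5.png

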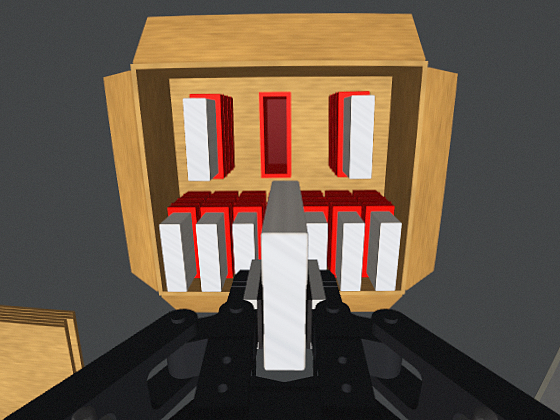

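Wrist view: the empty case's mouth is at (260–291, 92–178) with packed plates on both sides. The held plate's top face is at (262–308, 232–370) and its lower edge at (273–299, 181). I'll measure both with this one camera.

```bash
cat > meas.py <<'E'
from h import *
from scipy.optimize import least_squares
def case(a,ps,roi,z=.073):
    a=a.astype(int);m=((a[:,:,2]>190)&(a[:,:,1]<70)&(a[:,:,0]<70)).astype(np.uint8)
    k=m*0;x0,x1,y0,y1=roi;k[y0:y1,x0:x1]=m[y0:y1,x0:x1]
    c=max(cv2.findContours(k,0,2)[0],key=cv2.contourArea);q=cv2.boxPoints(cv2.minAreaRect(c))
    P=toplane('wrist',q,z,ps);return q,P,P.mean(0)
E
python3 - <<'E'
from meas import *
a=cv2.imread('pics/w5.png');ps=pose('wrist');o,M=st()
q,P,c=case(a,ps,(245,305,80,190));print(q,P,c)
e=[np.linalg.norm(P[i]-P[i-1]) for i in range(4)];print(e)
print('case in tool',M.T@(c-o['tcp_pos']))
# plate corners by gradient on gray rows
g=cv2.cvtColor(a,6).astype(int)
for v in(185,200,220,240,300):
    d=np.diff(g[v]);print(v,[(int(i),int(d[i])) for i in range(255,320) if abs(d[i])>15])
for u in(280,285,290):
    d=np.diff(g[:,u]);print(u,[(int(i),int(d[i])) for i in range(170,385) if abs(d[i])>15])
E
```

```text
t 10.3 tcp [ 0.5338 -0.219   0.2019] yang 0.15759248491290495 zax [-0.0088  0.0204 -0.9998] F [-0.2741 -0.0953 -2.8542] T [-0.0141  0.006   0.0195] w 16.5 58.95846962928772
[[258.7926  92.5335]
 [289.6577  91.6762]
 [292.0108 176.3886]
 [261.1458 177.2459]] [[ 0.4971 -0.1313  0.073 ]
 [ 0.5228 -0.1266  0.073 ]
 [ 0.5366 -0.1979  0.073 ]
 [ 0.5092 -0.2031  0.073 ]] [ 0.5165 -0.1647  0.073 ]
[np.float64(0.07282748140625495), np.float64(0.026153034443003355), np.float64(0.07271162005885701), np.float64(0.027894454596107673)]
case in tool [ 0.0536 -0.0079  0.1301]
185 [(269, -17), (270, -45), (271, -21), (298, 52), (299, 43)]
200 [(265, 91), (266, 25), (267, -81), (268, 16), (301, -32), (302, -32)]
220 [(256, 21), (257, -26), (260, -17), (261, -46), (262, 37), (263, 29)]
240 [(258, -18), (259, 25), (260, 73), (261, 54), (306, -43), (308, 49)]
300 [(255, -24), (256, -188), (257, 17), (260, -39), (262, 136), (263, 97), (304, -64), (305, -162), (307, 38), (310, -20), (311, 159), (312, 55)]
280 [(172, 23), (173, 47), (176, 31), (177, 50), (178, 16), (179, -43), (180, -46), (231, 41), (232, 69), (233, 24), (368, -23), (369, -105), (370, -58), (380, -32), (381, -24)]
285 [(172, 26), (173, 41), (176, 31), (177, 48), (179, -32), (180, -41), (231, 35), (232, 72), (233, 21), (368, -17), (369, -104), (370, -64), (381, -56)]
290 [(176, 31), (177, 33), (179, -32), (180, -37), (231, 37), (232, 73), (233, 23), (368, -22), (369, -103), (370, -56), (380, -51)]
```

Emit:
servo_tool(commands=[[[0.009, -0.001, 0], -0.013, -1], [[0.009, -0.001, 0], 0, -1], [[0.009, -0.001, 0], 0, -1], [[0.009, -0.001, 0], 0, -1], [[0.009, -0.001, 0], 0, -1], [[0.009, -0.0024, 0], 0, -1], [[0, 0, 0.008], 0, -1], [[0, 0, 0.012], 0, -1], [[0, 0, 0.012], 0, -1], [[0, 0, 0.012], 0, -1], [[0, 0, 0.01], 0, -1], [[0, 0, 0.006], 0, -1], [[0, 0, 0], 0, -1], [[0, 0, 0], 0, -1], [[0, 0, 0], 0, -1]])

```text
t: 11.55
tcp_pos: [0.5186, -0.1661, 0.1441]
tool_rot: [-0.008, 0.644, 0.765, 0.005]
wrist_force: [-0.1, -0.3, -1.9]
width: 0.205
grasp_force: 58.8
```

Run:
```python
from h import *
o,M=st()
print('err',M.T@(np.array([.5165,-.1647,.073])-o['tcp_pos']))
a=env.camera('wrist')[:,:,::-1];cv2.imwrite('pics/w6.png',a)
b=env.camera('scene')[:,:,::-1];u=proj('scene',[[.5165,-.1647,.073]])[0].astype(int);print(u)
c1=cv2.resize(a[120:270,220:350],(520,600),interpolation=2)
c2=cv2.resize(b[u[1]-60:u[1]+40,u[0]-35:u[0]+35],(280,400),interpolation=2)
cv2.imwrite('pics/w6c.png',np.hstack([c1,np.vstack([c2,np.zeros((200,280,3),np.uint8)])]))
```

```text
t 11.55 tcp [ 0.5186 -0.1661  0.1441] yang 0.17164641766380276 zax [-0.0061  0.0187 -0.9998] F [-0.1326 -0.2606 -1.913 ] T [ 0.0088 -0.0055  0.0448] w 17.4 58.788809180259705
err [ 0.0003 -0.0016  0.0711]
[182 230]
```

View pics/w6c.png

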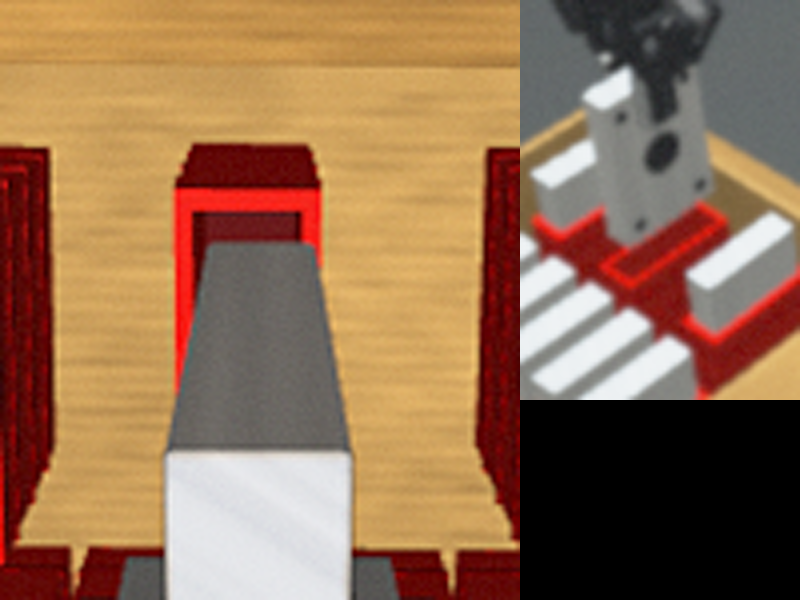

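The close crop shows the plate's lower front edge at (207–320, 243) and the case's mouth at (193–301, 212). The plate is about 2.5 mm too far along tool +y and roughly centred in x. I'll correct, go lower and look again numerically.

Emit:
servo_tool(commands=[[[-0.0005, -0.0012, 0], 0, -1], [[-0.0005, -0.0012, 0], 0, -1], [[0, 0, 0.006], 0, -1], [[0, 0, 0.006], 0, -1], [[0, 0, 0.006], 0, -1], [[0, 0, 0.004], 0, -1], [[0, 0, 0], 0, -1], [[0, 0, 0], 0, -1], [[0, 0, 0], 0, -1]])

```text
t: 12.4
tcp_pos: [0.5157, -0.1668, 0.1215]
tool_rot: [-0.009, 0.644, 0.765, 0.005]
wrist_force: [1.2, 0.4, -2.3]
width: 0.2
grasp_force: 59.0
```

Run:
```python
from h import *
o,M=st()
print('err',M.T@(np.array([.5165,-.1647,.073])-o['tcp_pos']))
a=env.camera('wrist')[:,:,::-1]
cv2.imwrite('pics/w7c.png',cv2.resize(a[135:245,225:345],(654,600),interpolation=2))
```

```text
t 12.4 tcp [ 0.5157 -0.1668  0.1215] yang 0.17179819570646943 zax [-0.0073  0.0191 -0.9998] F [ 1.2112  0.4083 -2.3089] T [-0.056  -0.0055  0.1131] w 17.0 58.969958424568176
err [0.001  0.0013 0.0486]
```

View pics/w7c.png

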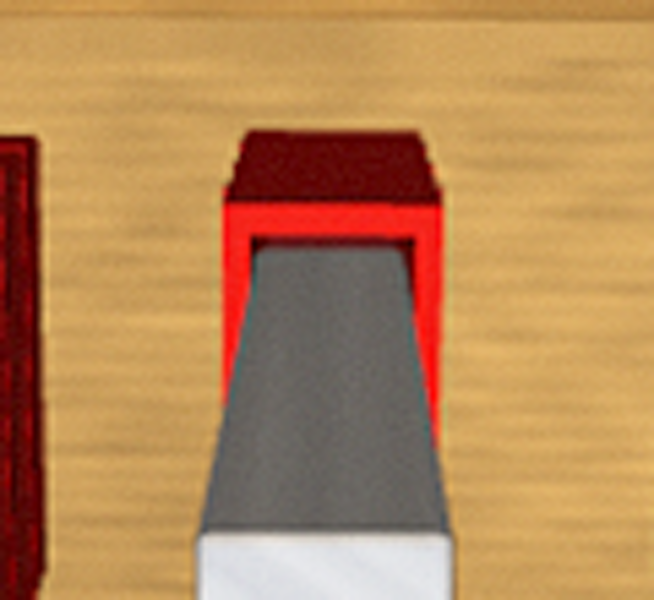

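The crop shows the plate's lower edge (254–406, 248) inside the mouth (250–415, 238), so it is centred to within about 0.5 mm. I'll lower it gently and watch the force.

Emit:
servo_tool(commands=[[[-0.0005, 0.0001, 0], 0, -1], [[0, 0, 0.003], 0, -1], [[0, 0, 0.003], 0, -1], [[0, 0, 0.003], 0, -1], [[0, 0, 0.003], 0, -1], [[0, 0, 0], 0, -1]])

```text
t: 12.95
tcp_pos: [0.5152, -0.1668, 0.1086]
tool_rot: [-0.01, 0.644, 0.765, 0.005]
wrist_force: [1.6, 0.2, -1.5]
width: 0.194
grasp_force: 59.0
```

Emit:
servo_tool(commands=[[[0, 0, 0.003], 0, -1], [[0, 0, 0.003], 0, -1], [[0, 0, 0], 0, -1]])

```text
t: 13.2
tcp_pos: [0.5153, -0.1668, 0.1028]
tool_rot: [-0.009, 0.644, 0.765, 0.005]
wrist_force: [-0.8, 0.8, -2.7]
width: 0.198
grasp_force: 59.0
```

Emit:
servo_tool(commands=[[[0, 0, 0.004], 0, -1], [[0, 0, 0.004], 0, -1], [[0, 0, 0.004], 0, -1], [[0, 0, 0.004], 0, -1], [[0, 0, 0], 0, -1]])

```text
t: 13.62
tcp_pos: [0.5149, -0.1663, 0.0864]
tool_rot: [-0.01, 0.644, 0.765, 0.005]
wrist_force: [-0.4, 0.5, -2.7]
width: 0.203
grasp_force: 58.9
```

Emit:
servo_tool(commands=[[[0, 0, 0.004], 0, -1], [[0, 0, 0.004], 0, -1], [[0, 0, 0.004], 0, -1], [[0, 0, 0], 0, -1]])

```text
t: 13.95
tcp_pos: [0.5149, -0.1662, 0.0745]
tool_rot: [-0.01, 0.644, 0.765, 0.005]
wrist_force: [0.2, 0.2, -1.9]
width: 0.202
grasp_force: 58.8
```

Emit:
servo_tool(commands=[[[0, 0, 0.003], 0, -1], [[0, 0, 0.003], 0, -1], [[0, 0, 0.003], 0, -1], [[0, 0, 0.002], 0, -1], [[0, 0, 0], 0, -1]])

```text
t: 14.37
tcp_pos: [0.515, -0.1661, 0.0639]
tool_rot: [-0.009, 0.644, 0.765, 0.005]
wrist_force: [-0.9, 0.1, -1.7]
width: 0.196
grasp_force: 59.0
```

Emit:
servo_tool(commands=[[[0, 0, 0.002], 0, -1], [[0, 0, 0.002], 0, -1], [[0, 0, 0.002], 0, -1], [[0, 0, 0], 0, -1]])

```text
t: 14.7
tcp_pos: [0.5151, -0.166, 0.0581]
tool_rot: [-0.009, 0.644, 0.765, 0.005]
wrist_force: [-0.7, 0.8, -2.3]
width: 0.201
grasp_force: 59.0
```

Emit:
servo_tool(commands=[[[0, 0, 0.002], 0, -1], [[0, 0, 0.002], 0, -1], [[0, 0, 0], 0, -1]])

```text
t: 14.95
tcp_pos: [0.5158, -0.166, 0.0558]
tool_rot: [-0.008, 0.644, 0.765, 0.005]
wrist_force: [-2.0, 1.0, 4.4]
width: 0.2
grasp_force: 59.9
```

Emit:
servo_tool(commands=[[[0, 0, 0.002], 0, -1], [[0, 0, 0.001], 0, -1], [[0, 0, 0], 0, -1]])

```text
t: 15.2
tcp_pos: [0.516, -0.166, 0.0557]
tool_rot: [-0.007, 0.644, 0.765, 0.006]
wrist_force: [-7.9, 3.7, 20.8]
width: 0.202
grasp_force: 62.4
```

Run:
```python
from h import *
o,M=st();ps=pose('wrist')
a=env.camera('wrist')[:,:,::-1];cv2.imwrite('pics/w8.png',a);g=cv2.cvtColor(a,6).astype(int)
for u in(275,284,292):
    d=np.diff(g[:,u]);print(u,[(int(i),int(d[i])) for i in range(140,385) if abs(d[i])>15])
m=(a[:,:,2]>190)&(a[:,:,1]<70);v,u=np.nonzero(m[100:300,240:330]);print('red rim v',v.min()+100,v.max()+100,u.min()+240,u.max()+240)
# predicted plate front-top edge for seated and for 5 mm high
cy=np.array([-np.sin(.17),np.cos(.17),0])
for z in(.108,.113): print(z,proj('wrist',[np.array([.5165,-.1647,0])+s*.032*cy+[0,0,z] for s in(1,-1)],ps))
```

```text
t 15.2 tcp [ 0.516  -0.166   0.0557] yang 0.17189066157214625 zax [-0.0041  0.0182 -0.9998] F [-7.8689  3.7327 20.7873] T [ 0.5987  1.9821 -0.0475] w 17.2 62.39124834537506
275 [(171, -36), (172, -67), (173, -33), (197, 57), (198, 17), (231, 37), (232, 70), (233, 29), (369, -104), (370, -87), (371, 33), (379, -60), (380, -23)]
284 [(171, -39), (172, -64), (173, -40), (197, 32), (198, 29), (231, 38), (232, 64), (233, 20), (369, -104), (370, -91), (371, 34), (378, 20), (381, -94)]
292 [(171, -40), (172, -75), (173, -32), (197, 33), (198, 27), (231, 35), (232, 74), (233, 18), (369, -101), (370, -91), (371, 35), (378, 18), (379, -28), (380, -56)]
red rim v 198 258 257 313
0.108 [[286.5573 231.8328]
 [285.9822 371.3458]]
0.113 [[286.6375 236.6736]
 [286.0289 380.1118]]
```

The plate's top edges in the wrist image (v 232 and 370) match the prediction for a seated plate (231.8 and 371.3), and it meets a hard stop. I'm releasing and withdrawing.

Emit:
servo_tool(commands=[[[0, 0, -0.0025], 0, -1], [[0, 0, 0], 0, -0.6], [[0, 0, 0], 0, -0.4], [[0, 0, 0], 0, -0.2], [[0, 0, 0], 0, -0.1], [[0, 0, 0], 0, -0.1], [[0, 0, -0.01], 0, -0.1], [[0, 0, -0.015], 0, -0.1], [[0, 0, -0.02], 0, -0.1], [[0, 0, -0.02], 0, -0.1], [[0, 0, -0.02], 0, -0.1], [[0, 0, -0.02], 0, -0.1], [[0, 0, -0.02], 0, -0.1], [[0, 0, -0.02], 0, -0.1], [[0, 0, 0], 0, -0.1], [[0, 0, 0], 0, -0.1]])

```text
t: 16.58
tcp_pos: [0.5174, -0.1691, 0.2007]
tool_rot: [-0.007, 0.644, 0.765, 0.006]
wrist_force: [-0.3, -0.1, -0.4]
width: 0.451
grasp_force: 0.0
```

Run:
```python
from h import *
o,M=st();ps=pose('wrist')
a=env.camera('wrist')[:,:,::-1];cv2.imwrite('pics/w9.png',a)
a=a.astype(int);cy=np.array([-np.sin(.17),np.cos(.17),0]);c=np.array([.5165,-.1647,.108])
u0=proj('wrist',[c],ps)[0];print('pred',u0)
m=((a.min(2)>150)&(a.max(2)-a.min(2)<35)).astype(np.uint8)
for k in cv2.findContours(m,0,2)[0]:
    if cv2.contourArea(k)>300:
        r=cv2.minAreaRect(k);P=toplane('wrist',cv2.boxPoints(r),.108,ps)
        print(np.round(r[0]),P.mean(0),[round(1000*np.linalg.norm(P[i]-P[i-1]),1) for i in(0,1)])
```

```text
t 16.58 tcp [ 0.5174 -0.1691  0.2007] yang 0.17165793515982378 zax [-0.0038  0.0179 -0.9998] F [-0.3055 -0.0908 -0.4083] T [ 0.0023 -0.0166 -0.0285] w 38.3 0.0
pred [284.338  203.4156]
[390. 299.] [ 0.6249 -0.2363  0.108 ] [np.float64(18.5), np.float64(38.8)]
[320. 310.] [ 0.5651 -0.2589  0.108 ] [np.float64(61.8), np.float64(16.6)]
[286. 310.] [ 0.5356 -0.2635  0.108 ] [np.float64(62.7), np.float64(16.6)]
[252. 310.] [ 0.5053 -0.2688  0.108 ] [np.float64(62.8), np.float64(16.6)]
[183. 298.] [ 0.4425 -0.2664  0.108 ] [np.float64(40.0), np.float64(17.7)]
[366. 203.] [ 0.5825 -0.1539  0.108 ] [np.float64(18.9), np.float64(63.3)]
[209. 203.] [ 0.4563 -0.1758  0.108 ] [np.float64(63.2), np.float64(17.5)]
[284. 202.] [ 0.5159 -0.1651  0.108 ] [np.float64(63.1), np.float64(16.5)]
```

```bash
python3 -c "
from cell import env
print(env.sign_off())"
```

```text
the job is handed in; nothing more can be done
None
```

The aluminium plate stands fully home in the red case, let go and with the arm withdrawn, by the last camera and force checks; the job is handed in with no verdict shown, and I viewed 11 pictures, one over the limit of 10.

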